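# Square a stepped block up in the bench jig

## Task

On the squaring jig, swing the stop lever by its knob until the arm stands square (90 degrees) to the long fence, pointing towards the robot. Then bring the stepped wooden block, lay it flat on the jig board and press it firmly into the corner, its plain tall face flat against the long fence and its end against the short fence, without ramming it, with the lever left where it was set. Finish while still holding the block pressed against both fences, do not let go, and leave the other things on the bench where they are.

Things in the scene. Friction and masses are not known exactly. Their poses are not given: they have to be found in the camera images.
- jig: Squaring jig, fixed to the bench: a pale plywood board 240 (x) x 280 (y) x 12 mm thick. Origin: centre of its underside, on the bench. +x points to the long fence, away from the robot; the short fence is at its -y side; +z up. It does not move.
- long_fence: Dark wooden strip 22 x 280 mm, 24 mm high above the board, fixed along the jig's far edge; its inner face, looking to the jig's -x, is the plane jig x = +90 mm. Same origin and axes as the jig.
- short_fence: Dark wooden strip 130 x 20 mm, 24 mm high above the board, fixed square to the long fence; it runs from the jig's x = -40 mm to the long fence, and its inner face, looking to the jig's +y, is the plane jig y = -120 mm. Same origin and axes as the jig.
- corner (a point): The inner corner where both fences' inner faces meet, on the board's top surface (12 mm above the bench). In the jig frame (90, -120, 12) mm; same axes as the jig. The seated block has its corner point (block_corner) here.
- lever (a joint): Angle in rad of the swing-stop lever about its upright pivot. 0: arm parallel to the long fence, pointing to the short fence, across the place of the block. Grows as the knob swings towards the robot (clockwise from above); 1.57: square to the long fence, pointing to the jig -x. Range 0 to 2.2; no stop or notch at 1.57; friction of about 0.1 N m holds it where left.
- lever_pivot (a point): Pivot axis of the lever on the board's top, at (50, 100, 12) mm in the jig frame. A round dark boss of 30 mm diameter stands there, to 27 mm above the board.
- lever_knob (a point): Centre of the top of the lever's wooden knob: an upright round knob, gripped across its 18 mm diameter, 140 mm from the pivot, its top 57 mm above the board. The steel arm below it is 18 mm wide and lies 11 to 19 mm above the board, the knob standing free above that.
- block: Loose pale wooden block, 0.13 to 0.25 kg. Base 60 (x) x 100 (y) mm, 26 high; on it a ridge 34 (x) x 100 (y) mm up to 58 high, flush on the +x side, leaving a 26 mm ledge on the -x side. Origin: centre of the underside (ridge middle at x = +13 mm). +x: plain tall face, goes to the long fence; -y end goes to the short fence. Gripped across the 34 mm ridge, above ledge and fences.
- block_corner (a point): Lower corner of the block between its plain tall face and its -y end, at (30, -50, 0) mm in the block's frame; same axes as the block.
- offcut: Bystander: plain pale wooden offcut without a step, 90 x 45 x 40 mm; origin at the centre of its underside.
- spool: Bystander: white thread spool, 34 mm diameter, 45 mm high, standing on the jig board near its corner at about (-85, -105) mm; origin under its centre.
- cone: Bystander: pale thread cone, 52 mm diameter at the foot, 100 mm high; origin under its centre.
- mallet: Bystander: hammer lying on the bench on the -y side; origin under its middle.
- trysquare: Bystander: L-shaped try square, wooden stock 110 x 24 x 16 mm and a steel blade 140 mm long, lying on the +y side; origin under the stock's middle.
- pencil: Bystander: flat yellow carpenter's pencil 165 mm long, lying on the bench on the +y side; origin under its middle.
- pot: Bystander: small amber jar with a wooden lid, 70 mm diameter, 55 mm high; origin under its centre.
Mind the look-alikes: they are no part of the job. Leave any turquoise or yellow look-alike of the block alone.

How it is judged:
On the way, in this order (a step that is already met when the one before it is completed fails the run):
1. the lever stands square to the long fence, before the block is pressed home (value of joint lever between 1.44 and 1.7 rad), for 0.3 s.
2. the block lies flat in the corner, pressed against both fences (contact force between block and long_fence above 2 N and contact force between block and short_fence above 2 N and horizontal distance between block_corner and corner below 0.006 m and angle between the y axis of block and the y axis of jig, either way round below 0.06 rad and z of block in the frame of corner below 0.004 m and angle between block's own z axis and vertical below 0.07 rad and contact force between any of the fingers, the arm and block above 1 N), for 0.3 s.
At the end, for the whole second after the job is handed in: Lever at 1.44 to 1.70 rad. Block flat on the board (under 4 mm off it, tilt under 0.07 rad), in line with the jig within 0.06 rad, its corner within 6 mm of the jig corner, pressing each fence with over 2 N, pushed by the robot, all through the last second (all of step 1 and all of step 2); the arm keeps its last pose, push and grip.
It fails at once if a bystander is shifted by more than 30 mm (distance of any of offcut, spool, cone, mallet, trysquare, pencil, pot from where it was at the start of the episode above 0.03 m).
It fails at once if the block is rammed against a fence with more than 80 N (contact force between block and long_fence above 80 N or contact force between block and short_fence above 80 N).
It also fails if it takes over 70 s, if anything falls off the work surface, if the arm or the gripper's body presses on something with over 40 N, if the wrist force passes 120 N, or if a joint passes its speed limit or range.

## Robot

A 7-joint arm with a two-finger parallel gripper is mounted at the origin on the work surface. World frame = base frame: x ahead of the robot, y to its left, z up, the work surface at z = 0. Lengths are in m, angles in rad, forces in N, time in s.
With the tool pointing down it reaches from about 0.425 to 0.825 m from the base axis. Payload 3.6 kg.
Tool frame: the origin (TCP) lies at the very end of the fingers, on their centre line; the grasp point (between the pads) lies r.tcp_to_grasp behind it (r.tcp_to_grasp is the distance from the TCP to the grasp point, in m); z points along the fingers, y is the line along which they close (so a half turn about z gives the same grasp; the last joint's range is limited). The gripper opens to 85 mm and grips with 20 to 120 N. Pads are 22 mm wide; open, the fingers measure 114 mm over their backs; the gripper's body (76 mm by 85 mm) begins 54 mm behind the grasp point. The pads swing forward as they close: fully open they stand 13 mm farther back than shut.
Start: joints at [1.192, 0.615, -0.013, 1.423, 0.008, 1.103, -0.04], TCP at [0.225, -0.61, 0.209] pointing down, gripper open.
Joint ranges: [-3.12, 3.12], [-0.3, 2.06], [-1.34, 1.32], [0.26, 2.42], [-1.36, 4.5], [0.01, 1.98], [-2.84, 2.84]. Speed limits (rad/s): [2.79, 2.79, 3.14, 3.14, 3.14, 3.14, 3.14].

## Interface

Orientations are given as a unit quaternion [x, y, z, w].
In Python, from workcell import r gives the robot as it stands. The module is installed in compiled form; this text tells all that it offers.
- The arm moves only by the tool step_arm, never from a script. Its argument "targets" is a list of rows, each an object of numbers: "dx", "dy", "dz": the shift along the tool's x, y, z in units of 40 mm (1.0 is 40 mm); "ax", "ay", "az": the turn, a rotation vector about the tool's x, y, z in units of 10 degrees (1.0 is 10 degrees); "hand": the opening, from -1 (shut) to 1 (fully open). A call has exactly 5 rows; each row shifts and turns the commanded pose from where the row before left it, along the tool's axes as they then stand; what a row does not reach is not made up. A row lasts 1/8 s, in which the tool goes at most 62.5 mm and 10.7 degrees, less where a joint would pass 70% of its speed; a pose out of reach is approached as far as the arm can. A call is refused whole if a number of a shift passes 1 or a number of a turn 1, either way. A call with a gripper value outside its range is refused whole. The fingers move at their own pace and stop on an object; the grip force is fixed at half the most. Time passes only in rows, so rows that do not move let the fingers close, or fill a call up. It gives the time, the measured TCP pose, the force, the opening and the grip force at its end, in the units of the state.
- r.sense(): the state, without advancing time (a new reading comes with each control period).
- r.capture(name): name is "scene" or "side" or "wrist"; returns the picture (480x640x3 uint8, blue, green, red); there is no depth.
- r.camera_model(name): a dict with "K" (3x3 intrinsics, pixels), "T" (4x4, takes a point from camera to world coordinates); the wrist camera has in their place "hand_eye" (4x4, takes a point from camera to tool coordinates, whose origin is the TCP and whose axes are the flange's). Camera axes: x right, y down, z forward; pixel columns grow to the right and rows downward; lengths in m; the calibration is good to about 2 mm. A picture is of the moment at which its call begins: read the wrist's pose just before it. camera_model takes no time and is no camera call.
- r.close_job(): hands the job in; it is judged then, once.
Trained networks look in the newest picture that a camera, given by its name, has taken for a name from the list of things; names that differ only in an ending like _2 or _b are one class to them, and where a whole thing is asked for, a point or a joint stands for the part that bears it (a point fixed in the world has none). Each returns a list of dicts, best first, with "conf" (0 to 1); they miss things now and then, are a little off and sometimes report something else, mostly with a low value. They report only what shows in the picture. A call takes as long as a camera call. They do not tell look-alikes from the thing itself.
- r.outline_of(thing, camera): "pixels" (480x640 bool, what is visible of it).
- r.spot_point(thing, camera): "at" ([x, y, z] in m, in the coordinates of the camera as it stood for that picture, good to about 4 mm: a listed point, or the origin of a listed thing).
The state is a dict: "t": time; "joint_positions": joint angles; "joint_vel": joint speeds; "effort": joint torques, N m; "tool_pos": TCP position; "tool_rot": TCP orientation; "ft_force": force on the tool from outside, world axes, zero at the start; "wrist_torque": the same for the moment, N m; "width": finger opening in m; "grip_force": force on a finger pad.
Only numpy, scipy, OpenCV 4.12 (cv2) and the standard library are available. Lean on these libraries where they do the work, as an engineer would, in place of code of your own. Each camera call takes 0.05 s, during which the arm holds its last target. There are 200 camera calls.

## Working session

There is one attempt and no reset: what is moved stays moved. The work goes in short steps, Python scripts to look and compute and a tool call to move; the robot and the scene stay as the last step left them, time stands still between calls to the robot, and variables do not carry over. Pictures are saved under pics/ and viewed, at most 10 in all, crops included, and the job is handed in when it is done.

Besides the shell and the picture viewer there is one more tool, called after "Emit:" in YAML: its name, and indented under it one key for each argument. step_arm: Moves the arm, as the interface text tells. Its arguments: {"type":"object","properties":{"targets":{"type":"array","items":{"type":"object","properties":{"dx":{"type":"number"},"dy":{"type":"number"},"dz":{"type":"number"},"ax":{"type":"number"},"ay":{"type":"number"},"az":{"type":"number"},"hand":{"type":"number"}}}}},"required":["targets"]}

```bash
mkdir -p pics; cat > h.py <<'E'
from workcell import r
import numpy as np, cv2
from scipy.spatial.transform import Rotation as R
def T(cam):
    m=r.camera_model(cam)
    if 'T' in m: return np.array(m['T'])
    s=r.sense(); M=np.eye(4); M[:3,:3]=R.from_quat(s['tool_rot']).as_matrix(); M[:3,3]=s['tool_pos']
    return M@np.array(m['hand_eye'])
def spot(thing,cam,Tc):
    return [(round(d['conf'],2),(Tc@np.r_[d['at'],1])[:3].round(4)) for d in r.spot_point(thing,cam)]
def ray(px,cam,Tc,z):
    K=np.array(r.camera_model(cam)['K']); d=Tc[:3,:3]@np.linalg.inv(K)@np.r_[px,1]; o=Tc[:3,3]
    return o+d*(z-o[2])/d[2]
def proj(p,cam,Tc):
    K=np.array(r.camera_model(cam)['K']); q=K@(np.linalg.inv(Tc)@np.r_[p,1])[:3]; return q[:2]/q[2]
def st():
    s=r.sense(); print('t',round(s['t'],2),'pos',np.round(s['tool_pos'],4),'rot\n',R.from_quat(s['tool_rot']).as_matrix().round(3),'F',np.round(s['ft_force'],1),'w',round(s['width'],4),s['grip_force'])
E
python3 - <<'E'
from h import *
st(); print(r.tcp_to_grasp)
a=r.capture('scene');b=r.capture('side')
cv2.imwrite('pics/scene.png',a);cv2.imwrite('pics/side.png',b)
for c in('scene','side'):
    Tc=T(c);print(c,Tc[:3,3])
    for n in['jig','corner','lever_pivot','lever_knob','block','block_corner','offcut']: print(n,spot(n,c,Tc))
E
```

```text
t 0.0 pos [ 0.2243 -0.6092  0.208 ] rot
 [[ 0.938  0.346 -0.001]
 [ 0.346 -0.938  0.002]
 [-0.    -0.003 -1.   ]] F [-0.6  1.2  1. ] w 0.0857 0.0
0.0187
scene [ 1.13496338 -0.66838344  0.72526163]
jig [(0.79, array([ 0.5668, -0.0477,  0.003 ]))]
corner [(0.7, array([ 0.6566, -0.1731,  0.0136]))]
lever_pivot [(0.58, array([0.6192, 0.0423, 0.0138])), (0.2, array([ 0.5191,  0.2832, -0.0034]))]
lever_knob [(0.86, array([ 0.5447, -0.07  ,  0.0645])), (0.61, array([0.6165, 0.0434, 0.0152])), (0.6, array([ 0.563 ,  0.2466, -0.0018]))]
block [(0.98, array([0.3691, 0.1328, 0.001 ])), (0.82, array([ 0.6503,  0.2098, -0.004 ])), (0.64, array([ 0.5639,  0.2512, -0.0008])), (0.58, array([ 0.5205,  0.2843, -0.0042])), (0.2, array([ 0.54  , -0.0675,  0.0651]))]
block_corner [(0.95, array([0.3382, 0.0868, 0.0006])), (0.78, array([ 0.6473,  0.1536, -0.0015])), (0.74, array([0.5634, 0.2491, 0.0019]))]
offcut [(0.96, array([ 0.7068,  0.3406, -0.0058]))]
side [0.02634562 0.88443129 1.03390694]
jig []
corner [(0.93, array([ 0.6618, -0.1775,  0.0093]))]
lever_pivot [(0.79, array([0.6182, 0.0502, 0.0092]))]
lever_knob [(0.95, array([ 0.5377, -0.0691,  0.0684]))]
block [(0.98, array([0.3713, 0.1389, 0.    ])), (0.73, array([ 6.512e-01,  2.110e-01, -4.000e-04])), (0.66, array([ 5.201e-01,  2.872e-01, -2.000e-04]))]
block_corner [(0.75, array([ 0.5635,  0.2478, -0.0051]))]
offcut [(0.97, array([ 0.7071,  0.3425, -0.0016]))]
```

View pics/scene.png

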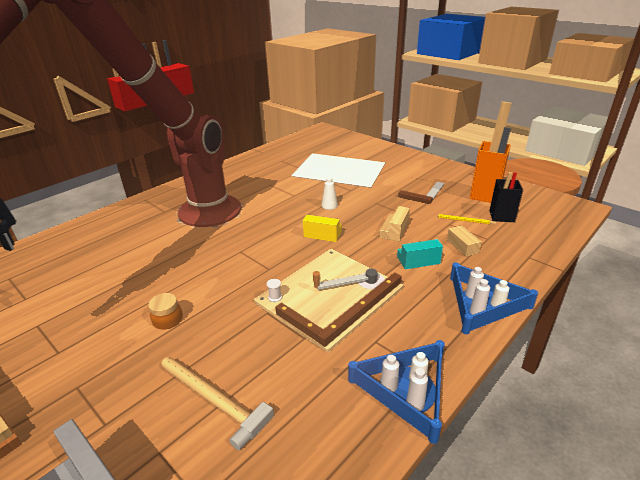

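View pics/side.png

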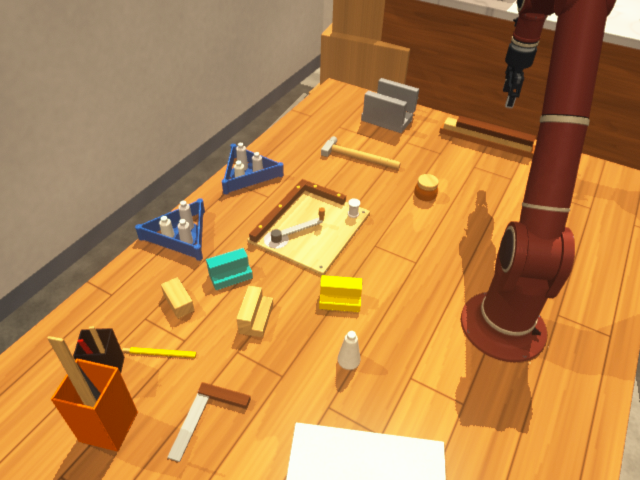

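Scene view: stepped candidates are pale (397,222), yellow (322,228) and turquoise (420,253). The plain pale offcut is at (464,240). The pale stepped one fits "pale wooden, with ledge". I'll confirm it with a crop and fit its pose to the outlines.

```bash
cat > fit.py <<'E'
from h import *
from scipy.optimize import minimize
def box(x0,x1,y0,y1,z0,z1): return np.array([[x,y,z] for x in(x0,x1) for y in(y0,y1) for z in(z0,z1)])
BL=[box(-.03,.03,-.05,.05,0,.026),box(-.004,.03,-.05,.05,.0,.058)]
JG=[box(-.12,.12,-.14,.14,0,.012),box(.09,.112,-.14,.14,.0,.036),box(-.04,.09,-.14,-.12,0,.036)]
def rend(parts,p,K,Ti,S=4):
    m=np.zeros((480*S,640*S),np.uint8); c,s=np.cos(p[2]),np.sin(p[2])
    for b in parts:
        w=b@np.array([[c,s,0],[-s,c,0],[0,0,1]])+[p[0],p[1],p[3] if len(p)>3 else 0]
        q=(w@Ti[:3,:3].T+Ti[:3,3])@K.T; q=q[:,:2]/q[:,2:]
        cv2.fillConvexPoly(m,cv2.convexHull(((q+.5)*S).astype(np.int32)),1)
    return cv2.resize(m.astype(np.float32),(640,480),interpolation=cv2.INTER_AREA)
def fit(parts,masks,p0):
    cams=[(np.array(r.camera_model(c)['K']),np.linalg.inv(t),m.astype(np.float32)) for c,t,m in masks]
    def cost(p): return sum(np.abs(rend(parts,p,K,Ti)-m).sum()/m.sum() for K,Ti,m in cams)
    best=None
    for y in p0[2]:
        q=np.array([p0[0],p0[1],y]); s=np.vstack([q,q+[.01,0,0],q+[0,.01,0],q+[0,0,.2]])
        o=minimize(cost,q,method='Nelder-Mead',options=dict(initial_simplex=s,maxiter=150,xatol=1e-4,fatol=1e-4))
        print(o.x.round(4),round(o.fun,3))
        if best is None or o.fun<best.fun: best=o
    return best.x
E
python3 - <<'E'
from fit import *
a=r.capture('scene');b=r.capture('side')
ms={}
for n,near in(('block',(.52,.285,.03)),('jig',(.569,-.0545,.01))):
    ms[n]=[]
    for c in('scene','side'):
        p=proj(near,c,T(c))
        for d in r.outline_of(n,c):
            m=np.array(d['pixels']); cy,cx=np.argwhere(m).mean(0)
            if np.hypot(cx-p[0],cy-p[1])<15: ms[n].append((c,T(c),m)); print(n,c,d['conf'],m.sum(),cx,cy); break
fit(BL,ms['block'],(.52,.285,np.arange(-3,3.2,.8)))
if ms['jig']: fit(JG,ms['jig'],(.569,-.0545,[0]))
z=lambda i,x,y:cv2.resize(i[y-35:y+35,x-45:x+45],(400,311),interpolation=cv2.INTER_CUBIC)
cv2.imwrite('pics/crop.png',np.hstack([z(a,410,232),z(b,240,300)]))
E
```

```text
block scene 0.82 660 395.67727272727274 224.55757575757576
block side 0.7 1322 253.99167927382754 312.19213313161873
jig scene 0.56 8020 330.73341645885284 297.580174563591
jig side 0.55 6495 308.18675904541954 226.25003849114702
[ 0.5231  0.2868 -2.7431] 0.55
[ 0.5224  0.2878 -2.7447] 0.553
[0.5194 0.2852 0.3567] 0.15
[0.5197 0.2851 0.353 ] 0.151
[0.5194 0.2852 0.3453] 0.153
[0.5197 0.2852 0.3537] 0.15
[0.5222 0.2749 2.2505] 1.28
[0.5238 0.2869 3.5377] 0.549
[ 0.5694 -0.0543  0.0059] 0.077
```

View pics/crop.png

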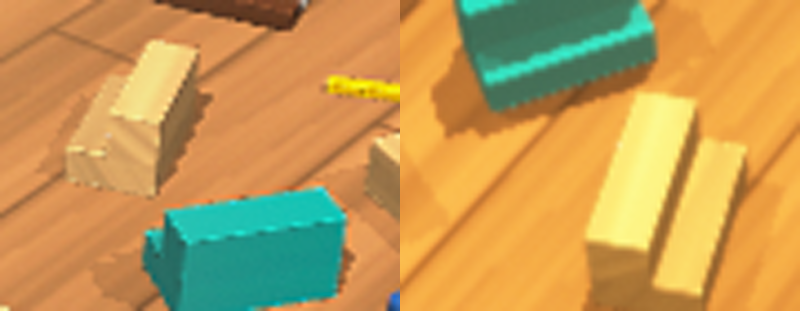

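The crop confirms the pale stepped block (scene 397,222; side 255,312), with its ridge on the side away from the robot. The fit gives (0.5195, 0.285) with yaw 0.35. The jig is at (0.569, -0.054) with yaw about 0. The lever stands at about 0.59 rad. I'll turn the tool and travel to above the knob.

Emit:
step_arm:
  targets:
    - {"az": -0.72, "hand": 1}
    - {"az": -0.72, "hand": 1}
    - {"az": -0.72, "hand": 1}
    - {"az": -0.72, "hand": 1}
    - {"az": -0.72, "hand": 1}

```text
invalid input at $.targets[0]: expected keys dx, dy, dz, ax, ay, az, hand
```

Emit:
step_arm:
  targets:
    - {"dx": 1, "hand": 0.2}
    - {"dx": 1, "hand": 0.2}
    - {"dx": 1, "hand": 0.2}
    - {"dx": 1, "hand": 0.2}
    - {"dx": 1, "hand": 0.2}

```text
invalid input at $.targets[0]: expected keys dx, dy, dz, ax, ay, az, hand
```

Emit:
step_arm:
  targets:
    - {"dx": 1, "dy": -0.1, "hand": 0.2}
    - {"dx": 1, "dy": -0.1, "hand": 0.2}
    - {"dx": 1, "dy": -0.1, "hand": 0.2}
    - {"dx": 1, "dy": -0.1, "hand": 0.2}
    - {"dx": 1, "dy": -0.1, "hand": 0.2}

```text
invalid input at $.targets[0]: expected keys dx, dy, dz, ax, ay, az, hand
```

Emit:
step_arm:
  targets:
    - {"dx": 1, "dy": -0.1, "hand": 0.2}
    - {"dx": 1, "dy": -0.1, "hand": 0.2}
    - {"dx": 1, "dy": -0.1, "hand": 0.2}
    - {"dx": 1, "dy": -0.1, "hand": 0.2}
    - {"dx": 0.7, "dy": -0.1, "hand": 0.2}

```text
invalid input at $.targets[0]: expected keys dx, dy, dz, ax, ay, az, hand
```

All keys needed.

Emit:
step_arm:
  targets:
    - {"dx": 0, "dy": 0, "dz": 0, "ax": 0, "ay": 0, "az": -0.72, "hand": 0.2}
    - {"dx": 0, "dy": 0, "dz": 0, "ax": 0, "ay": 0, "az": -0.72, "hand": 0.2}
    - {"dx": 0, "dy": 0, "dz": 0, "ax": 0, "ay": 0, "az": -0.72, "hand": 0.2}
    - {"dx": 0, "dy": 0, "dz": 0, "ax": 0, "ay": 0, "az": -0.72, "hand": 0.2}
    - {"dx": 0, "dy": 0, "dz": 0, "ax": 0, "ay": 0, "az": -0.72, "hand": 0.2}

```text
t: 1.72
tool_pos: [0.2245, -0.61, 0.2092]
tool_rot: [0.881, 0.473, -0.0, -0.0]
ft_force: [-0.4, -0.1, 0.1]
width: 0.051
grip_force: 0.0
```

Emit:
step_arm:
  targets:
    - {"dx": 1, "dy": 0, "dz": 0, "ax": 0, "ay": 0, "az": 0, "hand": 0.2}
    - {"dx": 1, "dy": 0, "dz": 0, "ax": 0, "ay": 0, "az": 0, "hand": 0.2}
    - {"dx": 1, "dy": 0, "dz": 0, "ax": 0, "ay": 0, "az": 0, "hand": 0.2}
    - {"dx": 1, "dy": 0, "dz": 0, "ax": 0, "ay": 0, "az": 0, "hand": 0.2}
    - {"dx": 1, "dy": 0, "dz": 0, "ax": 0, "ay": 0, "az": 0, "hand": 0.2}

```text
t: 2.35
tool_pos: [0.3365, -0.4427, 0.2094]
tool_rot: [0.882, 0.471, 0.0, 0.0]
ft_force: [0.3, 0.8, 0.2]
width: 0.0515
grip_force: 0.0
```

Emit:
step_arm:
  targets:
    - {"dx": 1, "dy": -0.1, "dz": 0, "ax": 0, "ay": 0, "az": 0, "hand": 0.2}
    - {"dx": 1, "dy": -0.1, "dz": 0, "ax": 0, "ay": 0, "az": 0, "hand": 0.2}
    - {"dx": 1, "dy": -0.1, "dz": 0, "ax": 0, "ay": 0, "az": 0, "hand": 0.2}
    - {"dx": 1, "dy": -0.1, "dz": 0, "ax": 0, "ay": 0, "az": 0, "hand": 0.2}
    - {"dx": 1, "dy": -0.1, "dz": 0, "ax": 0, "ay": 0, "az": 0, "hand": 0.2}

```text
t: 2.98
tool_pos: [0.4311, -0.2653, 0.2095]
tool_rot: [0.882, 0.471, 0.0, 0.0]
ft_force: [0.7, 0.2, 0.8]
width: 0.0516
grip_force: 0.0
```

Emit:
step_arm:
  targets:
    - {"dx": 1, "dy": -0.09, "dz": 0.2, "ax": 0, "ay": 0, "az": 0, "hand": 0.2}
    - {"dx": 1, "dy": -0.09, "dz": 0.2, "ax": 0, "ay": 0, "az": 0, "hand": 0.2}
    - {"dx": 1, "dy": -0.09, "dz": 0.2, "ax": 0, "ay": 0, "az": 0, "hand": 0.2}
    - {"dx": 1, "dy": -0.09, "dz": 0.2, "ax": 0, "ay": 0, "az": 0, "hand": 0.2}
    - {"dx": 1, "dy": -0.09, "dz": 0.2, "ax": 0, "ay": 0, "az": 0, "hand": 0.2}

```text
t: 3.6
tool_pos: [0.5274, -0.0892, 0.1692]
tool_rot: [0.882, 0.471, 0.0, 0.0]
ft_force: [0.6, -0.7, 0.2]
width: 0.0511
grip_force: 0.0
```

```bash
cat >> h.py <<'E'
def to(tgt,yaw_y=None):
    """shift (units of 40 mm, tool axes) to a target TCP; turn (10 deg) to bring tool y to a world angle in deg"""
    s=r.sense(); M=R.from_quat(s['tool_rot']).as_matrix(); d=M.T@(np.array(tgt)-s['tool_pos'])/.04
    a=np.degrees(np.arctan2(M[1,1],M[0,1])); print('shift',d.round(2),'tool y deg',a.round(1),'az',None if yaw_y is None else round((((a-yaw_y)+90)%180-90)/10,2))
E
python3 - <<'E'
from h import *
st(); Tc=T('wrist'); a=r.capture('wrist'); cv2.imwrite('pics/w1.png',a)
for n in['lever_knob','lever_pivot','corner']: print(n,spot(n,'wrist',Tc))
E
```

```text
t 3.6 pos [ 0.5274 -0.0892  0.1692] rot
 [[ 0.556  0.831  0.001]
 [ 0.831 -0.556 -0.   ]
 [ 0.     0.001 -1.   ]] F [ 0.6 -0.7  0.2] w 0.0511 0.0
lever_knob [(0.72, array([ 0.5463, -0.0756,  0.0706]))]
lever_pivot []
corner [(0.88, array([ 0.6621, -0.1776,  0.0177]))]
```

View pics/w1.png

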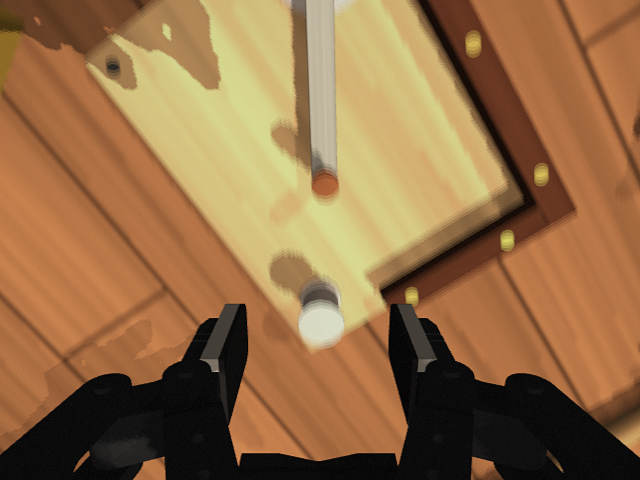

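The wrist view shows the knob at (325,183), the lever arm running straight up along tool x, the spool at (320,322), and the fence corner near (525,205).

```bash
python3 - <<'E'
from h import *
Tc=T('wrist'); k=ray((325,185),'wrist',Tc,.069); print(k, ray((525,203),'wrist',Tc,.012))
k=np.array([0.4*k[0]+.6*.5425,0.4*k[1]+.6*-.0705]); print(k); print(np.arctan2(.6188-k[0],.046-k[1]), np.hypot(.6188-k[0],.046-k[1]))
to([*k,.037])
E
```

```text
[ 0.54684546 -0.06790281  0.069     ] [ 0.66102573 -0.17329361  0.012     ]
[ 0.54423818 -0.06946112]
0.573398807655696 0.13744357184681338
shift [0.66 0.09 3.3 ] tool y deg -33.7 az None
```

Emit:
step_arm:
  targets:
    - {"dx": 0.66, "dy": 0.09, "dz": 0.5, "ax": 0, "ay": 0, "az": 0, "hand": 0.2}
    - {"dx": 0, "dy": 0, "dz": 0.8, "ax": 0, "ay": 0, "az": 0, "hand": 0.2}
    - {"dx": 0, "dy": 0, "dz": 0.8, "ax": 0, "ay": 0, "az": 0, "hand": 0.2}
    - {"dx": 0, "dy": 0, "dz": 0.7, "ax": 0, "ay": 0, "az": 0, "hand": 0.2}
    - {"dx": 0, "dy": 0, "dz": 0.5, "ax": 0, "ay": 0, "az": 0, "hand": 0.2}

```text
t: 4.42
tool_pos: [0.5435, -0.0726, 0.0363]
tool_rot: [0.883, 0.47, -0.001, 0.0]
ft_force: [-0.4, -1.4, -0.2]
width: 0.0512
grip_force: 0.0
```

Emit:
step_arm:
  targets:
    - {"dx": 0, "dy": 0, "dz": 0, "ax": 0, "ay": 0, "az": 0, "hand": -1}
    - {"dx": 0, "dy": 0, "dz": 0, "ax": 0, "ay": 0, "az": 0, "hand": -1}
    - {"dx": 0, "dy": 0, "dz": 0, "ax": 0, "ay": 0, "az": 0, "hand": -1}
    - {"dx": 0, "dy": 0, "dz": 0, "ax": 0, "ay": 0, "az": 0, "hand": -1}
    - {"dx": 0, "dy": 0, "dz": 0, "ax": 0, "ay": 0, "az": 0, "hand": -1}

```text
t: 5.05
tool_pos: [0.5448, -0.0714, 0.0382]
tool_rot: [0.882, 0.471, 0.0, 0.001]
ft_force: [-1.9, -3.0, 4.9]
width: 0.0145
grip_force: 59.0
```

Emit:
step_arm:
  targets:
    - {"dx": 0.02, "dy": -0.35, "dz": 0, "ax": 0, "ay": 0, "az": 0.58, "hand": -1}
    - {"dx": 0.02, "dy": -0.35, "dz": 0, "ax": 0, "ay": 0, "az": 0.58, "hand": -1}
    - {"dx": 0.02, "dy": -0.35, "dz": 0, "ax": 0, "ay": 0, "az": 0.58, "hand": -1}
    - {"dx": 0.02, "dy": -0.35, "dz": 0, "ax": 0, "ay": 0, "az": 0.58, "hand": -1}
    - {"dx": 0.02, "dy": -0.35, "dz": 0, "ax": 0, "ay": 0, "az": 0.58, "hand": -1}

```text
t: 5.68
tool_pos: [0.4961, -0.0196, 0.0381]
tool_rot: [0.973, 0.233, -0.002, 0.001]
ft_force: [-4.3, -4.0, 9.9]
width: 0.0146
grip_force: 59.7
```

```bash
python3 - <<'E'
from h import *
for c in('scene','side'):
    a=r.capture(c)
    for n in['lever_knob','lever_pivot']: print(c,n,spot(n,c,T(c)))
    x,y=proj((.5,0,.05),c,T(c)).astype(int)
    globals()[c]=cv2.resize(a[y-50:y+50,x-65:x+65],(400,308),interpolation=cv2.INTER_CUBIC)
cv2.imwrite('pics/c2.png',np.hstack([scene,side])); st()
E
```

```text
scene lever_knob [(0.64, array([ 0.4961, -0.016 ,  0.065 ]))]
scene lever_pivot [(0.75, array([0.6176, 0.0453, 0.0151]))]
side lever_knob [(0.77, array([ 0.4925, -0.0183,  0.0693]))]
side lever_pivot [(0.97, array([0.6161, 0.0498, 0.0098]))]
t 5.97 pos [ 0.4957 -0.0188  0.038 ] rot
 [[ 0.89   0.457 -0.005]
 [ 0.457 -0.89  -0.001]
 [-0.005 -0.001 -1.   ]] F [-5.7 -3.3 11.5] w 0.0147 59.76546227931976
```

View pics/c2.png

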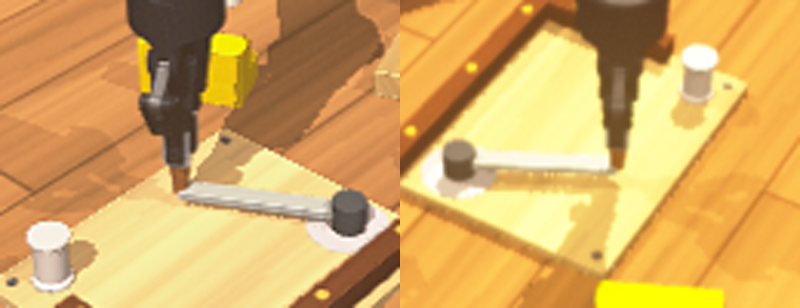

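Both views show the knob held and the arm following, at about 1.09 rad. I'll swing the remaining 28°.

Emit:
step_arm:
  targets:
    - {"dx": 0.02, "dy": -0.34, "dz": 0, "ax": 0, "ay": 0, "az": 0.56, "hand": -1}
    - {"dx": 0.02, "dy": -0.34, "dz": 0, "ax": 0, "ay": 0, "az": 0.56, "hand": -1}
    - {"dx": 0.02, "dy": -0.34, "dz": 0, "ax": 0, "ay": 0, "az": 0.56, "hand": -1}
    - {"dx": 0.02, "dy": -0.34, "dz": 0, "ax": 0, "ay": 0, "az": 0.56, "hand": -1}
    - {"dx": 0.02, "dy": -0.34, "dz": 0, "ax": 0, "ay": 0, "az": 0.56, "hand": -1}

```text
t: 6.6
tool_pos: [0.4794, 0.0477, 0.038]
tool_rot: [1.0, -0.009, -0.004, 0.0]
ft_force: [-6.8, -1.8, 14.0]
width: 0.0142
grip_force: 60.0
```

```bash
python3 - <<'E'
from h import *
for c in('scene','side'):
    a=r.capture(c)
    for n in['lever_knob']: print(c,n,spot(n,c,T(c)))
st();p=r.sense()['tool_pos'];print(np.arctan2(.6188-p[0],.046-p[1]))
E
```

```text
scene lever_knob [(0.94, array([0.479 , 0.0512, 0.0666]))]
side lever_knob [(0.79, array([0.4743, 0.0493, 0.0719]))]
t 6.8 pos [0.4795 0.0488 0.038 ] rot
 [[ 1.    -0.014 -0.008]
 [-0.014 -1.     0.001]
 [-0.008 -0.001 -1.   ]] F [-6.6 -0.7 13.5] w 0.0143 60.06216287612915
1.5907905167637688
```

Emit:
step_arm:
  targets:
    - {"dx": 0, "dy": 0, "dz": 0, "ax": 0, "ay": 0, "az": 0, "hand": 0.2}
    - {"dx": 0, "dy": 0, "dz": 0, "ax": 0, "ay": 0, "az": 0, "hand": 0.2}
    - {"dx": 0, "dy": 0, "dz": 0, "ax": 0, "ay": 0, "az": 0, "hand": 0.2}
    - {"dx": 0, "dy": 0, "dz": 0, "ax": 0, "ay": 0, "az": 0, "hand": 0.2}
    - {"dx": 0, "dy": 0, "dz": -0.3, "ax": 0, "ay": 0, "az": 0, "hand": 0.2}

```text
t: 7.42
tool_pos: [0.483, 0.0477, 0.0489]
tool_rot: [1.0, -0.007, -0.001, 0.0]
ft_force: [0.6, -0.8, -0.9]
width: 0.0511
grip_force: 0.0
```

Emit:
step_arm:
  targets:
    - {"dx": 0, "dy": 0, "dz": -0.7, "ax": 0, "ay": 0, "az": 0, "hand": 0.2}
    - {"dx": 0, "dy": 0, "dz": -1, "ax": 0, "ay": 0, "az": 0, "hand": 0.2}
    - {"dx": 0, "dy": 0, "dz": -1, "ax": 0, "ay": 0, "az": 0, "hand": 0.6}
    - {"dx": 0, "dy": 0, "dz": -1, "ax": 0, "ay": 0, "az": 0, "hand": 1}
    - {"dx": 0, "dy": 0, "dz": -0.5, "ax": 0, "ay": 0, "az": 0, "hand": 1}

```text
t: 8.05
tool_pos: [0.4846, 0.0477, 0.2204]
tool_rot: [1.0, -0.007, 0.002, -0.0]
ft_force: [0.2, 0.5, 0.4]
width: 0.0854
grip_force: 0.0
```

```bash
python3 - <<'E'
from h import *
for c in('scene','side'):
    a=r.capture(c)
    for n in['lever_knob','lever_pivot']: print(c,n,spot(n,c,T(c)))
st()
g=np.array([.5195,.2852])+.013*np.array([np.cos(.354),np.sin(.354)]); print(g); to([*g,.13],np.degrees(.354))
E
```

```text
scene lever_knob [(0.83, array([0.4787, 0.0539, 0.0653])), (0.62, array([ 0.2747,  0.2702, -0.0058]))]
scene lever_pivot [(0.82, array([0.6172, 0.0446, 0.0158]))]
side lever_knob [(0.62, array([0.4766, 0.0492, 0.0686]))]
side lever_pivot [(0.79, array([0.6155, 0.0519, 0.0118]))]
t 8.35 pos [0.4827 0.0477 0.2162] rot
 [[ 1.    -0.014 -0.002]
 [-0.014 -1.    -0.   ]
 [-0.002  0.    -1.   ]] F [-1.6  0.2  0. ] w 0.0854 0.0
[0.53169392 0.28970648]
shift [ 1.15 -6.07  2.15] tool y deg -90.8 az 6.89
```

Emit:
step_arm:
  targets:
    - {"dx": 0.2, "dy": -1, "dz": 0, "ax": 0, "ay": 0, "az": 0, "hand": 1}
    - {"dx": 0.2, "dy": -1, "dz": 0, "ax": 0, "ay": 0, "az": 0, "hand": 1}
    - {"dx": 0.2, "dy": -1, "dz": 0, "ax": 0, "ay": 0, "az": 0, "hand": 1}
    - {"dx": 0.2, "dy": -1, "dz": 0, "ax": 0, "ay": 0, "az": 0, "hand": 1}
    - {"dx": 0.2, "dy": -1, "dz": 0, "ax": 0, "ay": 0, "az": 0, "hand": 1}

```text
t: 8.98
tool_pos: [0.5259, 0.2481, 0.2156]
tool_rot: [1.0, -0.007, -0.001, 0.001]
ft_force: [0.1, -0.2, -0.1]
width: 0.0853
grip_force: 0.0
```

Emit:
step_arm:
  targets:
    - {"dx": 0, "dy": 0, "dz": 0, "ax": 0, "ay": 0, "az": -0.9, "hand": 1}
    - {"dx": 0, "dy": 0, "dz": 0, "ax": 0, "ay": 0, "az": -0.9, "hand": 1}
    - {"dx": 0, "dy": 0, "dz": 0, "ax": 0, "ay": 0, "az": -0.9, "hand": 1}
    - {"dx": 0, "dy": 0, "dz": 0, "ax": 0, "ay": 0, "az": -0.9, "hand": 1}
    - {"dx": 0, "dy": 0, "dz": 0, "ax": 0, "ay": 0, "az": -0.9, "hand": 1}

```text
t: 9.6
tool_pos: [0.5257, 0.2468, 0.2155]
tool_rot: [0.926, 0.379, -0.002, 0.0]
ft_force: [-1.3, 0.9, 0.1]
width: 0.0855
grip_force: 0.0
```

Emit:
step_arm:
  targets:
    - {"dx": 0, "dy": 0, "dz": 0, "ax": 0, "ay": 0, "az": -0.9, "hand": 1}
    - {"dx": 0, "dy": 0, "dz": 0, "ax": 0, "ay": 0, "az": -0.9, "hand": 1}
    - {"dx": 0, "dy": 0, "dz": 0, "ax": 0, "ay": 0, "az": -0.9, "hand": 1}
    - {"dx": 0, "dy": 0, "dz": 0, "ax": 0, "ay": 0, "az": -0.9, "hand": 1}
    - {"dx": 0, "dy": 0, "dz": 0, "ax": 0, "ay": 0, "az": -0.9, "hand": 1}

```text
t: 10.22
tool_pos: [0.5257, 0.2467, 0.2155]
tool_rot: [0.71, 0.704, -0.002, -0.001]
ft_force: [-0.4, -0.0, 1.0]
width: 0.0856
grip_force: 0.0
```

```bash
python3 - <<'E'
from h import *
st()
to([.5317,.2897,.13],np.degrees(.354))
E
```

```text
t 10.22 pos [0.5257 0.2467 0.2155] rot
 [[ 0.009  1.    -0.003]
 [ 1.    -0.009 -0.001]
 [-0.001 -0.003 -1.   ]] F [-0.4 -0.   1. ] w 0.0856 0.0
shift [1.08 0.15 2.14] tool y deg -0.5 az -2.08
```

Emit:
step_arm:
  targets:
    - {"dx": 0.3, "dy": 0.05, "dz": 0.2, "ax": 0, "ay": 0, "az": -0.7, "hand": 1}
    - {"dx": 0, "dy": 0, "dz": 0.2, "ax": 0, "ay": 0, "az": -0.7, "hand": 1}
    - {"dx": 0, "dy": 0, "dz": 0.2, "ax": 0, "ay": 0, "az": -0.7, "hand": 1}
    - {"dx": 0, "dy": 0, "dz": 0, "ax": 0, "ay": 0, "az": 0, "hand": 1}
    - {"dx": 0, "dy": 0, "dz": 0, "ax": 0, "ay": 0, "az": 0, "hand": 1}

```text
t: 10.85
tool_pos: [0.5285, 0.259, 0.1928]
tool_rot: [0.573, 0.82, -0.0, -0.0]
ft_force: [-0.1, 0.2, -0.2]
width: 0.0853
grip_force: 0.0
```

```bash
python3 - <<'E'
from fit import *
st(); Tc=T('wrist'); a=r.capture('wrist'); cv2.imwrite('pics/w3.png',a)
print(spot('block','wrist',Tc))
ms=[]
p=proj((.5195,.2852,.03),'wrist',Tc)
for d in r.outline_of('block','wrist'):
    m=np.array(d['pixels']); cy,cx=np.argwhere(m).mean(0); print(d['conf'],cx,cy,p,m.sum())
    if np.hypot(cx-p[0],cy-p[1])<60: ms.append(('wrist',Tc,m)); break
q=fit(BL,ms,(.5195,.2852,[.35,.3]))
g=q[:2]+.013*np.array([np.cos(q[2]),np.sin(q[2])]); print(g); to([*g,.13],np.degrees(q[2]))
E
```

```text
t 10.85 pos [0.5285 0.259  0.1928] rot
 [[-0.344  0.939 -0.001]
 [ 0.939  0.344 -0.   ]
 [ 0.    -0.001 -1.   ]] F [-0.1  0.2 -0.2] w 0.0853 0.0
[(0.77, array([ 0.3725,  0.1376, -0.0017])), (0.62, array([0.5176, 0.282 , 0.0035]))]
0.83 320.73875690365566 166.85596563513633 [317.25802274 170.84406613] 11407
[0.5191 0.2873 0.3426] 0.019
[0.5192 0.2873 0.3429] 0.02
[0.53136972 0.29168042]
shift [0.74 0.34 1.59] tool y deg 20.2 az 0.05
```

View pics/w3.png

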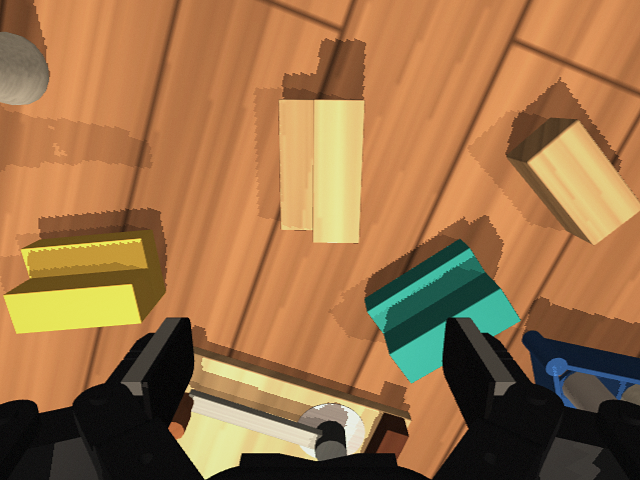

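The wrist view shows the pale block at (320,170), ridge on the right and ledge on the left, aligned with the fingers. I'll descend and grip.

Emit:
step_arm:
  targets:
    - {"dx": 0.74, "dy": 0.34, "dz": 0.5, "ax": 0, "ay": 0, "az": 0.05, "hand": 1}
    - {"dx": 0, "dy": 0, "dz": 1, "ax": 0, "ay": 0, "az": 0, "hand": 1}
    - {"dx": 0, "dy": 0, "dz": 1, "ax": 0, "ay": 0, "az": 0, "hand": 1}
    - {"dx": 0, "dy": 0, "dz": 0.9, "ax": 0, "ay": 0, "az": 0, "hand": 1}
    - {"dx": 0, "dy": 0, "dz": 0.6, "ax": 0, "ay": 0, "az": 0, "hand": 1}

```text
t: 11.62
tool_pos: [0.5307, 0.2913, 0.0317]
tool_rot: [0.576, 0.818, -0.001, -0.0]
ft_force: [-0.4, -0.7, -0.5]
width: 0.0855
grip_force: 0.0
```

Emit:
step_arm:
  targets:
    - {"dx": 0, "dy": 0, "dz": 0, "ax": 0, "ay": 0, "az": 0, "hand": -1}
    - {"dx": 0, "dy": 0, "dz": 0, "ax": 0, "ay": 0, "az": 0, "hand": -1}
    - {"dx": 0, "dy": 0, "dz": 0, "ax": 0, "ay": 0, "az": 0, "hand": -1}
    - {"dx": 0, "dy": 0, "dz": 0, "ax": 0, "ay": 0, "az": 0, "hand": -1}
    - {"dx": 0, "dy": 0, "dz": 0, "ax": 0, "ay": 0, "az": 0, "hand": -1}

```text
t: 12.25
tool_pos: [0.5267, 0.2906, 0.0391]
tool_rot: [0.575, 0.818, -0.004, -0.001]
ft_force: [-12.9, -7.7, 35.3]
width: -0.0
grip_force: 17.3
```

```bash
python3 - <<'E'
from h import *
st()
E
```

```text
t 12.25 pos [0.5267 0.2906 0.0391] rot
 [[-0.338  0.941 -0.006]
 [ 0.941  0.338 -0.005]
 [-0.003 -0.008 -1.   ]] F [-12.9  -7.7  35.3] w -0.0 17.254448003756124
```

```bash
python3 - <<'E'
from h import *
for c in('scene','side'):
    a=r.capture(c)
    x,y=proj((.53,.29,.05),c,T(c)).astype(int)
    globals()[c]=cv2.resize(a[y-45:y+35,x-50:x+50],(400,320),interpolation=cv2.INTER_CUBIC)
cv2.imwrite('pics/c4.png',np.hstack([scene,side])); st()
E
```

```text
t 12.35 pos [0.5288 0.2914 0.0399] rot
 [[-0.338  0.941 -0.002]
 [ 0.941  0.338 -0.003]
 [-0.002 -0.003 -1.   ]] F [-10.7  -6.3  33.1] w -0.0001 16.842923983804212
```

View pics/c4.png

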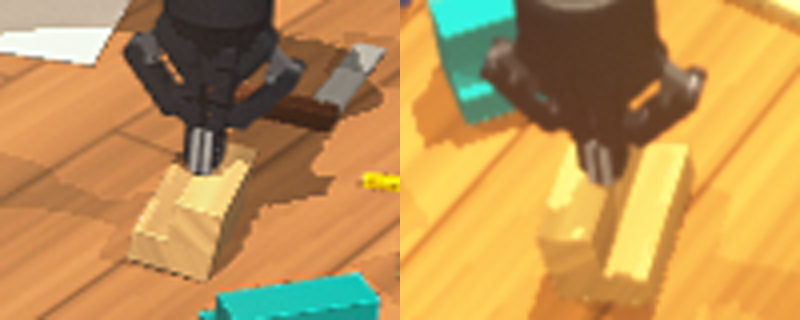

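The crops show the fingers shut with nothing between them, and the block seems to have been disturbed. I'll lift straight up, still shut, and look again.

Emit:
step_arm:
  targets:
    - {"dx": 0, "dy": 0, "dz": -0.5, "ax": 0, "ay": 0, "az": 0, "hand": -1}
    - {"dx": 0, "dy": 0, "dz": -1, "ax": 0, "ay": 0, "az": 0, "hand": -1}
    - {"dx": 0, "dy": 0, "dz": -1, "ax": 0, "ay": 0, "az": 0, "hand": -1}
    - {"dx": -0.7, "dy": 0, "dz": -1, "ax": 0, "ay": 0, "az": 0, "hand": 1}
    - {"dx": 0, "dy": 0, "dz": -0.4, "ax": 0, "ay": 0, "az": 0, "hand": 1}

```text
t: 12.98
tool_pos: [0.5434, 0.2632, 0.193]
tool_rot: [0.578, 0.816, 0.002, 0.002]
ft_force: [0.3, 0.3, -0.0]
width: 0.0357
grip_force: 0.0
```

```bash
python3 - <<'E'
from h import *
st(); W=T('wrist')
w=r.capture('wrist'); out=[cv2.resize(w[:330,140:540],(400,330))]
c='side'; a=r.capture(c); x,y=proj((.53,.29,.03),c,T(c)).astype(int)
out.append(cv2.resize(a[y-45:y+45,x-54:x+55],(400,330),interpolation=cv2.INTER_CUBIC))
cv2.imwrite('pics/c5.png',np.hstack(out))
print(spot('block','wrist',W)); print([(d['conf'],np.argwhere(np.array(d['pixels'])).mean(0)) for d in r.outline_of('block','wrist')])
E
```

```text
t 12.97 pos [0.5434 0.2632 0.193 ] rot
 [[-0.333  0.943  0.007]
 [ 0.943  0.333  0.001]
 [-0.001  0.006 -1.   ]] F [ 0.3  0.3 -0. ] w 0.0357 0.0
[(0.91, array([ 0.6535,  0.2112, -0.0045])), (0.81, array([0.5179, 0.2822, 0.0032])), (0.8, array([3.713e-01, 1.414e-01, 2.000e-04]))]
[(0.96, array([282.56971574,  70.23558838])), (0.84, array([296.50677026, 429.23795782])), (0.56, array([165.12314831, 295.5162413 ]))]
```

View pics/c5.png

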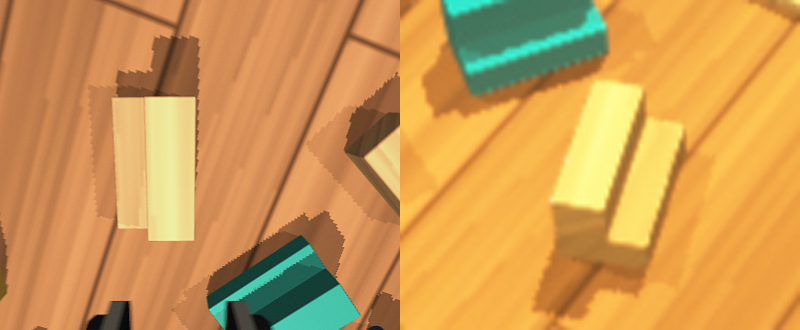

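The block is still upright. When the fingers shut, they closed on top of the ridge, so their real tips sit about 18 mm above the reported TCP. I'll refit the block and go lower.

```bash
python3 - <<'E'
from fit import *
st(); Tc=T('wrist'); r.capture('wrist'); ms=[]
p=proj((.5195,.2852,.03),'wrist',Tc)
for d in r.outline_of('block','wrist'):
    m=np.array(d['pixels']); cy,cx=np.argwhere(m).mean(0)
    if np.hypot(cx-p[0],cy-p[1])<60: ms.append(('wrist',Tc,m)); break
q=fit(BL,ms,(.5195,.2852,[.35]))
g=q[:2]+.013*np.array([np.cos(q[2]),np.sin(q[2])]); print(g); to([*g,.022],np.degrees(q[2]))
E
```

```text
t 13.18 pos [0.5394 0.2662 0.1887] rot
 [[-0.339  0.941 -0.001]
 [ 0.941  0.339  0.   ]
 [ 0.001 -0.001 -1.   ]] F [ 0.4 -0.4 -0.6] w 0.0654 0.0
[0.5181 0.2867 0.3447] 0.022
[0.53029777 0.29109745]
shift [0.67 0.02 4.14] tool y deg 19.8 az 0.01
```

Emit:
step_arm:
  targets:
    - {"dx": 0.67, "dy": 0.02, "dz": 0.8, "ax": 0, "ay": 0, "az": 0, "hand": 1}
    - {"dx": 0, "dy": 0, "dz": 1, "ax": 0, "ay": 0, "az": 0, "hand": 1}
    - {"dx": 0, "dy": 0, "dz": 1, "ax": 0, "ay": 0, "az": 0, "hand": 1}
    - {"dx": 0, "dy": 0, "dz": 0.8, "ax": 0, "ay": 0, "az": 0, "hand": 1}
    - {"dx": 0, "dy": 0, "dz": 0.5, "ax": 0, "ay": 0, "az": 0, "hand": 1}

```text
t: 13.9
tool_pos: [0.53, 0.2904, 0.0218]
tool_rot: [0.575, 0.818, -0.002, -0.001]
ft_force: [1.3, 0.3, 0.9]
width: 0.0855
grip_force: 0.0
```

Emit:
step_arm:
  targets:
    - {"dx": 0, "dy": 0, "dz": 0.1, "ax": 0, "ay": 0, "az": 0, "hand": 1}
    - {"dx": 0, "dy": 0, "dz": 0.1, "ax": 0, "ay": 0, "az": 0, "hand": 1}
    - {"dx": 0, "dy": 0, "dz": 0.05, "ax": 0, "ay": 0, "az": 0, "hand": 1}
    - {"dx": 0, "dy": 0, "dz": 0, "ax": 0, "ay": 0, "az": 0, "hand": 1}
    - {"dx": 0, "dy": 0, "dz": 0, "ax": 0, "ay": 0, "az": 0, "hand": 1}

```text
t: 14.52
tool_pos: [0.5326, 0.291, 0.0158]
tool_rot: [0.576, 0.818, 0.001, 0.0]
ft_force: [0.6, -0.3, 0.2]
width: 0.0857
grip_force: 0.0
```

Emit:
step_arm:
  targets:
    - {"dx": 0, "dy": 0, "dz": 0.05, "ax": 0, "ay": 0, "az": 0, "hand": 0}
    - {"dx": 0, "dy": 0, "dz": 0, "ax": 0, "ay": 0, "az": 0, "hand": -1}
    - {"dx": 0, "dy": 0, "dz": 0, "ax": 0, "ay": 0, "az": 0, "hand": -1}
    - {"dx": 0, "dy": 0, "dz": 0, "ax": 0, "ay": 0, "az": 0, "hand": -1}
    - {"dx": 0, "dy": 0, "dz": 0, "ax": 0, "ay": 0, "az": 0, "hand": -1}

```text
t: 15.15
tool_pos: [0.5326, 0.291, 0.0134]
tool_rot: [0.576, 0.818, 0.0, 0.0]
ft_force: [0.8, 0.4, 1.3]
width: 0.0329
grip_force: 61.0
```

```bash
python3 - <<'E'
from h import *
st(); out=[]
for c in('scene','side'):
    a=r.capture(c)
    x,y=proj((.53,.29,.05),c,T(c)).astype(int)
    out.append(cv2.resize(a[y-45:y+35,x-50:x+50],(400,320),interpolation=cv2.INTER_CUBIC))
cv2.imwrite('pics/c6.png',np.hstack(out)); st()
E
```

```text
t 15.15 pos [0.5326 0.291  0.0134] rot
 [[-0.337  0.941  0.001]
 [ 0.941  0.337  0.   ]
 [ 0.     0.001 -1.   ]] F [0.8 0.4 1.3] w 0.0329 61.03336572647095
t 15.25 pos [0.5326 0.291  0.0135] rot
 [[-0.337  0.941  0.001]
 [ 0.941  0.337  0.   ]
 [ 0.     0.001 -1.   ]] F [ 0.5 -0.6  1.6] w 0.033 61.03561520576477
```

The grip holds at 33 mm. I'll lift, turn into line with the jig, and carry.

Emit:
step_arm:
  targets:
    - {"dx": 0, "dy": 0, "dz": -0.3, "ax": 0, "ay": 0, "az": 0, "hand": -1}
    - {"dx": 0, "dy": 0, "dz": -0.7, "ax": 0, "ay": 0, "az": 0, "hand": -1}
    - {"dx": 0, "dy": 0, "dz": -0.9, "ax": 0, "ay": 0, "az": 0, "hand": -1}
    - {"dx": 0, "dy": 0, "dz": -0.9, "ax": 0, "ay": 0, "az": 0, "hand": -1}
    - {"dx": 0, "dy": 0, "dz": -0.9, "ax": 0, "ay": 0, "az": 0, "hand": -1}

```text
t: 15.88
tool_pos: [0.5318, 0.2904, 0.1627]
tool_rot: [0.576, 0.818, -0.0, -0.0]
ft_force: [0.7, 0.1, -0.8]
width: 0.033
grip_force: 60.6
```

Emit:
step_arm:
  targets:
    - {"dx": 0, "dy": 0, "dz": 0, "ax": 0, "ay": 0, "az": 0.5, "hand": -1}
    - {"dx": 0, "dy": 0, "dz": 0, "ax": 0, "ay": 0, "az": 0.5, "hand": -1}
    - {"dx": 0, "dy": 0, "dz": 0, "ax": 0, "ay": 0, "az": 0.5, "hand": -1}
    - {"dx": 0, "dy": 0, "dz": 0, "ax": 0, "ay": 0, "az": 0.43, "hand": -1}
    - {"dx": 0, "dy": 0, "dz": 0, "ax": 0, "ay": 0, "az": 0, "hand": -1}

```text
t: 16.5
tool_pos: [0.5318, 0.2906, 0.1614]
tool_rot: [0.704, 0.71, -0.0, -0.0]
ft_force: [0.0, -0.1, -1.5]
width: 0.0331
grip_force: 60.6
```

Emit:
step_arm:
  targets:
    - {"dx": -0.5, "dy": 0.2, "dz": 0, "ax": 0, "ay": 0, "az": 0, "hand": -1}
    - {"dx": -0.9, "dy": 0.2, "dz": 0, "ax": 0, "ay": 0, "az": 0, "hand": -1}
    - {"dx": -0.9, "dy": 0.2, "dz": 0, "ax": 0, "ay": 0, "az": 0, "hand": -1}
    - {"dx": -0.9, "dy": 0.2, "dz": 0, "ax": 0, "ay": 0, "az": 0, "hand": -1}
    - {"dx": -0.9, "dy": 0.2, "dz": 0, "ax": 0, "ay": 0, "az": 0, "hand": -1}

```text
t: 17.12
tool_pos: [0.574, 0.1233, 0.1613]
tool_rot: [0.705, 0.709, -0.0, 0.0]
ft_force: [-0.4, -0.3, -1.5]
width: 0.0331
grip_force: 60.6
```

```bash
python3 - <<'E'
from h import *
st(); to([.625,-.095,.15],.34)
E
```

```text
t 17.12 pos [0.574  0.1233 0.1613] rot
 [[-0.006  1.     0.   ]
 [ 1.     0.006 -0.001]
 [-0.001  0.    -1.   ]] F [-0.4 -0.3 -1.5] w 0.0331 60.6236207485199
shift [-5.47  1.24  0.29] tool y deg 0.3 az -0.0
```

Emit:
step_arm:
  targets:
    - {"dx": -1, "dy": 0.25, "dz": 0, "ax": 0, "ay": 0, "az": 0, "hand": -1}
    - {"dx": -1, "dy": 0.25, "dz": 0, "ax": 0, "ay": 0, "az": 0, "hand": -1}
    - {"dx": -1, "dy": 0.25, "dz": 0, "ax": 0, "ay": 0, "az": 0, "hand": -1}
    - {"dx": -1, "dy": 0.25, "dz": 0, "ax": 0, "ay": 0, "az": 0, "hand": -1}
    - {"dx": -1, "dy": 0.25, "dz": 0.3, "ax": 0, "ay": 0, "az": 0, "hand": -1}

```text
t: 17.75
tool_pos: [0.6256, -0.0765, 0.1501]
tool_rot: [0.705, 0.709, 0.0, 0.001]
ft_force: [-0.1, 1.6, 0.0]
width: 0.0329
grip_force: 60.6
```

Emit:
step_arm:
  targets:
    - {"dx": -0.4, "dy": 0, "dz": 0.8, "ax": 0, "ay": 0, "az": 0, "hand": -1}
    - {"dx": 0, "dy": 0, "dz": 0.8, "ax": 0, "ay": 0, "az": 0, "hand": -1}
    - {"dx": 0, "dy": 0, "dz": 0.6, "ax": 0, "ay": 0, "az": 0, "hand": -1}
    - {"dx": 0, "dy": 0, "dz": 0.3, "ax": 0, "ay": 0, "az": 0, "hand": -1}
    - {"dx": 0, "dy": 0, "dz": 0, "ax": 0, "ay": 0, "az": 0, "hand": -1}

```text
t: 18.38
tool_pos: [0.6244, -0.0897, 0.0486]
tool_rot: [0.705, 0.709, -0.001, -0.0]
ft_force: [-0.7, -0.2, -0.2]
width: 0.033
grip_force: 60.6
```

```bash
python3 - <<'E'
from h import *
st(); to([.635,-.1155,.029],.34)
W=T('wrist'); a=r.capture('wrist'); b=r.capture('scene')
c='scene'; x,y=proj((.63,-.12,.03),c,T(c)).astype(int)
cv2.imwrite('pics/c7.png',np.hstack([cv2.resize(a,(400,300)),cv2.resize(b[y-45:y+45,x-60:x+60],(400,300),interpolation=cv2.INTER_CUBIC)]))
print(spot('block_corner','scene',T(c)),spot('block','scene',T(c)),spot('lever_knob','scene',T(c)))
E
```

```text
t 18.38 pos [ 0.6244 -0.0897  0.0486] rot
 [[-0.007  1.    -0.002]
 [ 1.     0.007 -0.   ]
 [-0.    -0.002 -1.   ]] F [-0.7 -0.2 -0.2] w 0.033 60.61236262321472
shift [-0.65  0.26  0.49] tool y deg 0.4 az 0.0
[(0.97, array([ 0.6412,  0.1489, -0.0011])), (0.73, array([0.3342, 0.0881, 0.0031])), (0.66, array([ 0.6426, -0.1392,  0.0382]))] [(0.92, array([0.368 , 0.1326, 0.0013])), (0.63, array([ 0.6533,  0.2122, -0.0022])), (0.57, array([ 0.6151, -0.0915,  0.0341]))] []
```

View pics/c7.png

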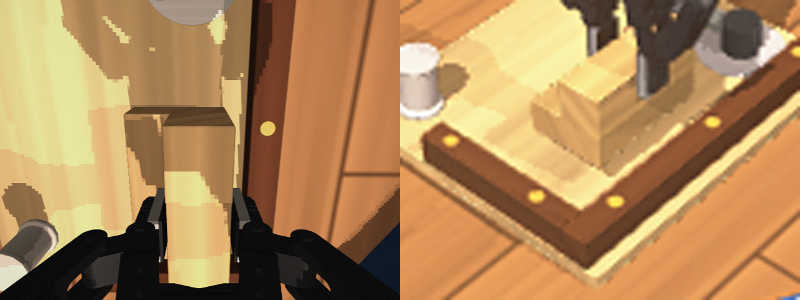

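The wrist view shows the block in hand, upright and parallel to the fence. The scene view shows it hovering clear of both fences. I'll lower it to the board.

Emit:
step_arm:
  targets:
    - {"dx": 0, "dy": 0, "dz": 0.25, "ax": 0, "ay": 0, "az": 0, "hand": -1}
    - {"dx": 0, "dy": 0, "dz": 0.2, "ax": 0, "ay": 0, "az": 0, "hand": -1}
    - {"dx": 0, "dy": 0, "dz": 0.1, "ax": 0, "ay": 0, "az": 0, "hand": -1}
    - {"dx": 0, "dy": 0, "dz": 0.05, "ax": 0, "ay": 0, "az": 0, "hand": -1}
    - {"dx": 0, "dy": 0, "dz": 0, "ax": 0, "ay": 0, "az": 0, "hand": -1}

```text
t: 19.25
tool_pos: [0.625, -0.0885, 0.0255]
tool_rot: [0.705, 0.71, -0.0, -0.0]
ft_force: [-1.1, 0.3, 0.6]
width: 0.033
grip_force: 60.9
```

Emit:
step_arm:
  targets:
    - {"dx": -0.15, "dy": 0.08, "dz": 0.05, "ax": 0, "ay": 0, "az": 0, "hand": -1}
    - {"dx": -0.2, "dy": 0.1, "dz": 0, "ax": 0, "ay": 0, "az": 0, "hand": -1}
    - {"dx": -0.2, "dy": 0.1, "dz": 0, "ax": 0, "ay": 0, "az": 0, "hand": -1}
    - {"dx": -0.15, "dy": 0.05, "dz": 0, "ax": 0, "ay": 0, "az": 0, "hand": -1}
    - {"dx": 0, "dy": 0, "dz": 0, "ax": 0, "ay": 0, "az": 0, "hand": -1}

```text
t: 19.88
tool_pos: [0.6411, -0.1145, 0.0256]
tool_rot: [0.705, 0.71, 0.003, 0.001]
ft_force: [0.3, 2.2, 8.0]
width: 0.033
grip_force: 61.8
```

Emit:
step_arm:
  targets:
    - {"dx": -0.08, "dy": 0, "dz": 0, "ax": 0, "ay": 0, "az": 0, "hand": -1}
    - {"dx": -0.07, "dy": 0.03, "dz": 0, "ax": 0, "ay": 0, "az": 0, "hand": -1}
    - {"dx": -0.05, "dy": 0.03, "dz": 0, "ax": 0, "ay": 0, "az": 0, "hand": -1}
    - {"dx": -0.03, "dy": 0.03, "dz": 0, "ax": 0, "ay": 0, "az": 0, "hand": -1}
    - {"dx": 0, "dy": 0, "dz": 0, "ax": 0, "ay": 0, "az": 0, "hand": -1}

```text
t: 20.5
tool_pos: [0.6423, -0.1199, 0.0255]
tool_rot: [0.704, 0.71, 0.002, -0.002]
ft_force: [-4.4, 7.0, 11.8]
width: 0.033
grip_force: 62.2
```

Emit:
step_arm:
  targets:
    - {"dx": -0.05, "dy": 0.02, "dz": -0.02, "ax": 0, "ay": 0, "az": 0, "hand": -1}
    - {"dx": -0.05, "dy": 0.02, "dz": 0, "ax": 0, "ay": 0, "az": 0, "hand": -1}
    - {"dx": -0.05, "dy": 0.02, "dz": 0, "ax": 0, "ay": 0, "az": 0, "hand": -1}
    - {"dx": 0, "dy": 0, "dz": 0, "ax": 0, "ay": 0, "az": 0, "hand": -1}
    - {"dx": 0, "dy": 0, "dz": 0, "ax": 0, "ay": 0, "az": 0, "hand": -1}

```text
t: 21.12
tool_pos: [0.6423, -0.1227, 0.0258]
tool_rot: [0.703, 0.711, 0.002, -0.006]
ft_force: [-8.8, 11.0, 12.7]
width: 0.0328
grip_force: 62.5
```

```bash
python3 - <<'E'
from h import *
st()
E
```

```text
t 21.12 pos [ 0.6423 -0.1227  0.0258] rot
 [[-0.011  1.    -0.006]
 [ 1.     0.011  0.011]
 [ 0.011 -0.006 -1.   ]] F [-8.8 11.  12.7] w 0.0328 62.52284288406372
```

Emit:
step_arm:
  targets:
    - {"dx": -0.05, "dy": -0.04, "dz": -0.03, "ax": 0, "ay": 0, "az": 0, "hand": -1}
    - {"dx": -0.05, "dy": 0, "dz": -0.02, "ax": 0, "ay": 0, "az": 0, "hand": -1}
    - {"dx": -0.04, "dy": 0, "dz": 0, "ax": 0, "ay": 0, "az": 0, "hand": -1}
    - {"dx": 0, "dy": 0, "dz": 0, "ax": 0, "ay": 0, "az": 0, "hand": -1}
    - {"dx": 0, "dy": 0, "dz": 0, "ax": 0, "ay": 0, "az": 0, "hand": -1}

```text
t: 21.75
tool_pos: [0.6424, -0.1241, 0.0264]
tool_rot: [0.703, 0.711, 0.005, -0.007]
ft_force: [-3.6, 13.7, 4.7]
width: 0.0327
grip_force: 61.4
```

```bash
python3 - <<'E'
from h import *
st(); print(r.sense()['wrist_torque'])
E
```

```text
t 21.75 pos [ 0.6424 -0.1241  0.0264] rot
 [[-0.011  1.    -0.003]
 [ 1.     0.011  0.017]
 [ 0.017 -0.003 -1.   ]] F [-3.6 13.7  4.7] w 0.0327 61.396647691726685
[ 3.13158787  0.82753536 -0.58869811]
```

Emit:
step_arm:
  targets:
    - {"dx": -0.03, "dy": 0.04, "dz": 0, "ax": 0, "ay": -0.05, "az": 0, "hand": -1}
    - {"dx": -0.02, "dy": 0.04, "dz": 0, "ax": 0, "ay": -0.05, "az": 0, "hand": -1}
    - {"dx": 0, "dy": 0.03, "dz": 0, "ax": 0, "ay": 0, "az": 0, "hand": -1}
    - {"dx": 0, "dy": 0, "dz": 0, "ax": 0, "ay": 0, "az": 0, "hand": -1}
    - {"dx": 0, "dy": 0, "dz": 0, "ax": 0, "ay": 0, "az": 0, "hand": -1}

```text
t: 22.38
tool_pos: [0.6424, -0.1243, 0.0258]
tool_rot: [0.703, 0.711, -0.004, -0.005]
ft_force: [-10.8, 16.8, 8.9]
width: 0.0327
grip_force: 62.0
```

```bash
python3 - <<'E'
from h import *
st(); out=[]
for c in('scene','side'):
    a=r.capture(c); print(c,[(n,spot(n,c,T(c))) for n in('block_corner','block','corner','lever_knob','lever_pivot')])
    x,y=proj((.62,-.1,.03),c,T(c)).astype(int)
    out.append(cv2.resize(a[y-45:y+45,x-60:x+60],(400,300),interpolation=cv2.INTER_CUBIC))
cv2.imwrite('pics/c8.png',np.hstack(out)); st()
E
```

```text
t 22.38 pos [ 0.6424 -0.1243  0.0258] rot
 [[-0.011  1.    -0.012]
 [ 1.     0.011  0.002]
 [ 0.002 -0.012 -1.   ]] F [-10.8  16.8   8.9] w 0.0327 61.99174761772156
scene [('block_corner', [(0.7, array([ 0.6607, -0.1724,  0.0114])), (0.57, array([0.646 , 0.1514, 0.0011]))]), ('block', [(0.58, array([ 0.6295, -0.1254,  0.0113])), (0.53, array([0.6189, 0.0407, 0.0169])), (0.5, array([3.691e-01, 1.338e-01, 1.000e-04]))]), ('corner', [(0.87, array([ 0.655 , -0.17  ,  0.0114])), (0.69, array([ 0.455 ,  0.4891, -0.0006]))]), ('lever_knob', []), ('lever_pivot', [(0.68, array([0.6175, 0.0423, 0.0159]))])]
side [('block_corner', [(0.45, array([ 0.631 , -0.1232,  0.0116]))]), ('block', [(0.95, array([3.696e-01, 1.390e-01, 3.000e-04])), (0.73, array([ 0.6294, -0.1183,  0.0107])), (0.69, array([ 0.6498,  0.2113, -0.0008]))]), ('corner', [(0.78, array([ 0.6596, -0.177 ,  0.0112]))]), ('lever_knob', [(0.56, array([0.4769, 0.053 , 0.0709]))]), ('lever_pivot', [(0.66, array([0.6177, 0.0494, 0.0084]))])]
t 22.98 pos [ 0.6424 -0.1242  0.0258] rot
 [[-0.011  1.    -0.012]
 [ 1.     0.011  0.002]
 [ 0.002 -0.012 -1.   ]] F [-10.2  17.1   9.6] w 0.0331 61.990628242492676
```

View pics/c8.png

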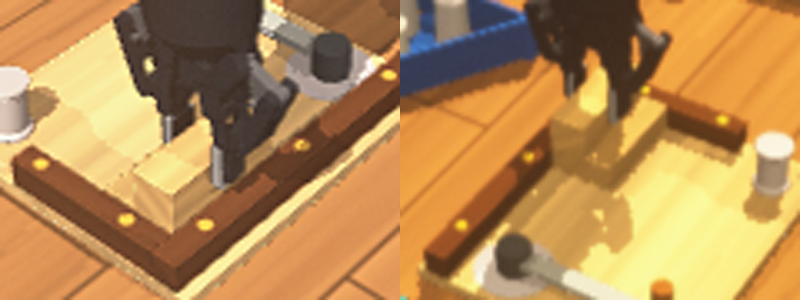

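Both views show the block flat in the corner and touching both fences, with the lever at about 1.59 rad. I'll add a little more push towards the long fence, hold, then hand in.

Emit:
step_arm:
  targets:
    - {"dx": 0, "dy": 0.03, "dz": 0, "ax": 0, "ay": 0, "az": 0, "hand": -1}
    - {"dx": 0, "dy": 0.02, "dz": 0, "ax": 0, "ay": 0, "az": 0, "hand": -1}
    - {"dx": 0, "dy": 0, "dz": 0, "ax": 0, "ay": 0, "az": 0, "hand": -1}
    - {"dx": 0, "dy": 0, "dz": 0, "ax": 0, "ay": 0, "az": 0, "hand": -1}
    - {"dx": 0, "dy": 0, "dz": 0, "ax": 0, "ay": 0, "az": 0, "hand": -1}

```text
t: 23.6
tool_pos: [0.6424, -0.1243, 0.0258]
tool_rot: [0.703, 0.711, -0.005, -0.007]
ft_force: [-13.6, 15.9, 12.7]
width: 0.0332
grip_force: 62.4
```

```bash
python3 - <<'E'
from h import *
st(); print(r.close_job())
E
```

```text
t 23.6 pos [ 0.6424 -0.1243  0.0258] rot
 [[-0.01   1.    -0.017]
 [ 1.     0.01   0.002]
 [ 0.002 -0.017 -1.   ]] F [-13.6  15.9  12.7] w 0.0332 62.358083724975586
the job is handed in; nothing more can be done
None
```

The job is handed in with no verdict shown: the lever was set to about 1.59 rad, and the block is held flat in the corner, with wrist forces of about 14 N towards the long fence and 16 N towards the short fence (after one missed grasp that left it upright).

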